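Wipe filler chips off a drawer front

TASK

Chips of old wall filler are lying on the wooden drawer front on the dressing table. Take the upright scraper block out of its stand, wipe all five chips with it over the board's edge into the grey catch tray (never touching a chip with the gripper itself), then put the scraper back end-down in its stand and let go. Do not disturb the roll-on bottle and the tape measure that stand on the far side of the board.

Things in the scene. Friction and masses are not known exactly. Their poses are not given: they have to be found in the camera images.
- board: bare wooden drawer front lying flat on two battens, fixed: 280 mm along its own x, 270 mm along its own y. Origin at its middle, at table height; its upper face is 50 mm above that and smooth, without rims. Its +x edge is the one away from the robot. The five chips lie in the part from 120 mm short of the middle to 60 mm beyond it (own x), within 95 mm of the middle in own y; the roll-on and the tape measure stand in the strip farther out along +x
- tray: shallow open grey plastic catch tray, fixed, lying against either the left (+y) or the right (-y) side of the board: outside 300 mm along its x, 170 mm along its y, walls 28 mm high and 4 mm thick, floor 4 mm. Origin under its centre, at table height. Its inner wall lies about 20 mm underneath the board's edge, which overhangs it, so that chips pushed over that edge fall in
- stand: dark steel stand, fixed, on the other side of the board than the tray: an upright box open at the top whose slot is 110 mm (own x) by 32 mm (own y), inner floor 8 mm and rim 68 mm above the table. Outside 122 by 44 mm, on a thin foot of 160 by 72 mm. Origin under its centre, at table height
- scraper_mid (a point): centre of the scraper, an upright plywood block with a black rubber lower end, standing loose end-down in the stand's slot: 100 mm wide (own x), 22 mm thick (own y), 125 mm tall (own z, up), 0.12 to 0.24 kg. The centre is 62.5 mm above its lower edge and, while it stands in the stand, 70.5 mm above the table; the upper 65 mm stick out of the stand
- chip0: one of five loose chips of hard white wall filler, all alike: flat irregular piece about 20 to 34 mm across and 11 mm thick, 11 g. Origin at its centre
- chip1: one of five loose chips of hard white wall filler, all alike: flat irregular piece about 20 to 34 mm across and 11 mm thick, 11 g. Origin at its centre
- chip2: one of five loose chips of hard white wall filler, all alike: flat irregular piece about 20 to 34 mm across and 11 mm thick, 11 g. Origin at its centre
- chip3: one of five loose chips of hard white wall filler, all alike: flat irregular piece about 20 to 34 mm across and 11 mm thick, 11 g. Origin at its centre
- chip4: one of five loose chips of hard white wall filler, all alike: flat irregular piece about 20 to 34 mm across and 11 mm thick, 11 g. Origin at its centre
- rollon: small black roll-on bottle with a white cap, 34 mm in diameter, 84 mm tall, standing on the far strip of the board; not part of the job. Origin under its centre
- tape: black tape measure, 52 by 56 by 30 mm with a short steel tongue at one side, lying on the far strip of the board; not part of the job. Origin under its centre
There are look-alikes about, which are no part of the job. What is shaped like the stand but pink is not meant. Leave any orange look-alike of the chip4 alone.

How it is judged:
On the way, in this order (a step that is already met when the one before it is completed fails the run):
1. the scraper is lifted out of its stand (z of scraper_mid in the frame of stand above 0.115 m), for 0.1 s.
2. all five chips lie in the catch tray while the scraper is still out of its stand (x of chip0 in the frame of tray between -0.146 and 0.146 m and y of chip0 in the frame of tray between -0.081 and 0.081 m and z of each of chip0, chip1, chip2, chip3, chip4 in the frame of tray below 0.03 m and x of chip1 in the frame of tray between -0.146 and 0.146 m and y of chip1 in the frame of tray between -0.081 and 0.081 m and x of chip2 in the frame of tray between -0.146 and 0.146 m and y of chip2 in the frame of tray between -0.081 and 0.081 m and x of chip3 in the frame of tray between -0.146 and 0.146 m and y of chip3 in the frame of tray between -0.081 and 0.081 m and x of chip4 in the frame of tray between -0.146 and 0.146 m and y of chip4 in the frame of tray between -0.081 and 0.081 m and (z of scraper_mid in the frame of stand above 0.1 m or horizontal distance between scraper_mid and stand above 0.08 m)), for 0.2 s.
At the end, for the whole second after the job is handed in: All five chips lie inside the tray (centres within its walls, below 30 mm); the scraper is back down in the stand's slot (centre below 85 mm, within 20 mm of the slot's middle each way, leaning under 15 degrees), released and at rest (x of chip0 in the frame of tray between -0.146 and 0.146 m and y of chip0 in the frame of tray between -0.081 and 0.081 m and z of each of chip0, chip1, chip2, chip3, chip4 in the frame of tray below 0.03 m and x of chip1 in the frame of tray between -0.146 and 0.146 m and y of chip1 in the frame of tray between -0.081 and 0.081 m and x of chip2 in the frame of tray between -0.146 and 0.146 m and y of chip2 in the frame of tray between -0.081 and 0.081 m and x of chip3 in the frame of tray between -0.146 and 0.146 m and y of chip3 in the frame of tray between -0.081 and 0.081 m and x of chip4 in the frame of tray between -0.146 and 0.146 m and y of chip4 in the frame of tray between -0.081 and 0.081 m and z of scraper_mid in the frame of stand below 0.085 m and x of scraper_mid in the frame of stand between -0.02 and 0.02 m and y of scraper_mid in the frame of stand between -0.02 and 0.02 m and angle between scraper_mid's own z axis and vertical below 0.26 rad and linear speed of scraper below 0.02 m/s); the robot touches nothing.
It fails at once if the gripper or arm touches a chip (contact force between any of the fingers, the arm and chip0 above 0.5 N or contact force between any of the fingers, the arm and chip1 above 0.5 N or contact force between any of the fingers, the arm and chip2 above 0.5 N or contact force between any of the fingers, the arm and chip3 above 0.5 N or contact force between any of the fingers, the arm and chip4 above 0.5 N).
It fails at once if the roll-on bottle is shifted by more than 15 mm or tipped (distance of rollon from where it was at the start of the episode above 0.015 m or angle between rollon's own z axis and vertical above 0.35 rad).
It fails at once if the tape measure is shifted by more than 15 mm (distance of tape from where it was at the start of the episode above 0.015 m).
It also fails if it takes over 64 s, if anything falls off the work surface, if the arm or the gripper's body presses on something with over 40 N, if the wrist force passes 120 N, or if a joint passes its speed limit or range.

ROBOT

A 6-joint arm with a two-finger parallel gripper is mounted at the origin on the work surface. World frame = base frame: x ahead of the robot, y to its left, z up, the work surface at z = 0. Lengths are in m, angles in rad, forces in N, time in s.
With the tool pointing down it reaches from about 0.225 to 0.875 m from the base axis. Payload 3.4 kg.
Tool frame: the origin (TCP) lies at the very end of the fingers, on their centre line; the grasp point (between the pads) lies 19 mm behind it (manip.hold_point_z is the distance from the TCP to the grasp point, in m); z points along the fingers, x is the direction in which the jaws open and shut, and the axes are right-handed (so a half turn about z gives the same grasp; the last joint's range is limited). The gripper opens to 85 mm and grips with 20 to 120 N. Pads are 22 mm wide; open, the fingers measure 114 mm over their backs; the gripper's body (76 mm by 85 mm) begins 54 mm behind the grasp point. The pads swing forward as they close: fully open they stand 13 mm farther back than shut.
Start: joints at [1.196, 0.276, 1.505, -0, 1.361, -0.121], TCP at [0.144, 0.557, 0.192] pointing down, gripper open.
Joint ranges: [-2.89, 2.89], [-0.75, 2.08], [0.22, 2.7], [-1.18, 4.32], [0.11, 2.71], [-2.7, 2.7]. Speed limits (rad/s): [2.57, 2.57, 3.14, 3.14, 3.14, 3.14].

INTERFACE

Orientations are given as a unit quaternion [w, x, y, z].
In Python, from rig import telemetry, cams, manip, finder gives the robot as it stands. The module is installed in compiled form; this text tells all that it offers.
- The arm moves only by the tool carry_out, never from a script. Its argument "rows" is a list that holds one entry, the list of rows, each a list of 5 numbers: the gripper's target within -1 to 1 (fully open at 1, half-way at 0, shut at -1), then the shift along the world's x, y, z in cm, then the turn about the world's z in rad. A call has 1 to 12 rows; each row shifts and turns the commanded pose from where the row before left it; what a row does not reach is not made up. A row lasts 1/10 s, in which the tool goes at most 50 mm and 8.59 degrees, less where a joint would pass 70% of its speed; a pose out of reach is approached as far as the arm can. A call with a gripper value outside its range is refused whole. The fingers move at their own pace and stop on an object; "force" is the grip in N (left out, the last holds). Time passes only in rows, so rows that do not move let the fingers close. It gives the time, the measured TCP pose, the force and the opening at its end, in the units of the state.
- telemetry.get_state(): the state, without advancing time (a new reading comes with each control period).
- cams.get_image(name): name is "scene" or "top" or "wrist"; returns a dict with "image" (420x560x3 uint8, red, green, blue), "camera_matrix" (3x3 intrinsics, pixels), "eye" and "attitude" of the camera in the world. Camera axes: x right, y down, z forward; pixel columns grow to the right and rows downward; lengths in m; the calibration is good to about 2 mm. A picture is of the moment at which its call begins. There is no depth.
- manip.sign_off(): hands the job in, once; it reports no verdict.
Trained networks look in a picture, given as the dict that the camera call returned (one of the last four; its "shot" number tells which), for a name from the list of things; names that differ only in an ending like _2 or _b are one class to them, and where a whole thing is asked for, a point or a joint stands for the part that bears it (a point fixed in the world has none). Each returns a list of dicts, best first, with "confidence" (0 to 1); they miss things now and then, are a little off and sometimes report something else, mostly with a low value. They report only what shows in the picture. A call takes as long as a camera call. They do not tell look-alikes from the thing itself.
- finder.boxes_of(picture, thing): "xy" ([column, row] in pixels, amid what is visible of it).
The state is a dict: "clock": time; "qpos": joint angles; "qd": joint speeds; "effort": joint torques, N m; "position": TCP position; "ee_rot": TCP orientation; "contact_force": force on the tool from outside, world axes, zero at the start; "moment": the same for the moment, N m; "width": finger opening in m.
Only numpy, scipy, OpenCV 4.12 (cv2) and the standard library are available. Lean on these libraries where they do the work, as an engineer would, in place of code of your own. Each camera call takes 0.05 s, during which the arm holds its last target.

## Working session

There is one attempt and no reset: what is moved stays moved. The work goes in short steps, Python scripts to look and compute and a tool call to move; the robot and the scene stay as the last step left them, time stands still between calls to the robot, and variables do not carry over. Pictures are saved under pics/ and viewed, and the job is handed in when it is done.

Besides the shell and the picture viewer there is one more tool, called after "Emit:" as a command line: name --argument value ..., lists and objects as JSON in quotes. carry_out: Moves the arm, as the interface text tells. Its arguments: {"type":"object","properties":{"rows":{"type":"array","items":{"type":"array","items":{"type":"array","items":{"type":"number"}}}},"force":{"type":"number"}},"required":["rows"]}

```bash
mkdir -p pics; python3 - <<'E'
from rig import telemetry, cams, manip, finder
import cv2, numpy as np
s=telemetry.get_state()
for k,v in s.items(): print(k,v)
print(manip.hold_point_z)
for n in ["scene","top","wrist"]:
    p=cams.get_image(n); print(n,p["shot"],p["camera_matrix"],p["eye"],p["attitude"])
    cv2.imwrite(f"pics/{n}0.png",p["image"][:,:,::-1])
    np.save(f"pics/{n}0.npy",p,allow_pickle=True)
    if n!="wrist":
      for t in ["board","tray","stand","scraper_mid","chip0","chip4","rollon","tape"]:
        print(t,[(np.round(d["xy"],1),round(d["confidence"],2)) for d in finder.boxes_of(p,t)])
E
```

```text
clock 0.0
qpos [ 1.19599183e+00  2.76596815e-01  1.50615262e+00 -9.13444022e-06
  1.36070979e+00 -1.20998266e-01]
qd [-0.00056414 -0.00025534  0.00088206 -0.00114337 -0.00089943 -0.00028351]
effort [-2.07546007e-03 -4.16759562e+01 -2.45804805e+01 -4.42826176e-04
  1.11647020e-02 -3.52133021e-06]
position [0.14415752 0.55600002 0.19093099]
ee_rot [ 4.81667576e-04  7.90913117e-01  6.11927749e-01 -7.99400919e-04]
contact_force [-0.18413562  0.69713775 -0.12807435]
moment [-0.00657749 -0.0024992  -0.02014067]
width 0.08520473338793767
0.0187
scene 1 [[468.10987566   0.         276.12567706]
 [  0.         468.10987566 204.9871049 ]
 [  0.           0.           1.        ]] [1.13235468 0.38401839 0.53268159] [-0.25091391  0.43807325  0.75837256 -0.41231674]
board [(array([210. , 237.5]), 0.57), (array([270.5, 214.8]), 0.47)]
tray [(array([117.3, 203.4]), 0.72)]
stand [(array([415.9, 339.5]), 0.94), (array([298.8, 291.2]), 0.84)]
scraper_mid [(array([300.4, 246.4]), 0.94)]
chip0 [(array([216.7, 215.5]), 0.74), (array([269.6, 212.1]), 0.74), (array([179.8, 219.4]), 0.69), (array([227. , 24
[... 726 characters left out ...]
[(array([281.5, 238.7]), 0.76), (array([346.6, 244. ]), 0.73), (array([311.5, 312.8]), 0.69), (array([287.8, 169.6]), 0.6), (array([326. , 207.5]), 0.56), (array([353.3, 183.6]), 0.46)]
chip4 [(array([281.5, 238.7]), 0.76), (array([346.6, 244. ]), 0.73), (array([311.5, 312.8]), 0.69), (array([287.8, 169.6]), 0.6), (array([326. , 207.5]), 0.56), (array([353.3, 183.6]), 0.46)]
rollon [(array([294.7, 120.7]), 0.58), (array([324.4, 208.8]), 0.36)]
tape [(array([367. , 138.4]), 0.81)]
wrist 3 [[357.34995021   0.         275.46296477]
 [  0.         357.34995021 208.36287264]
 [  0.           0.           1.        ]] [0.06454306 0.57752125 0.37333586] [0.12697833 0.78075453 0.60386433 0.09821781]
```

View pics/top0.png

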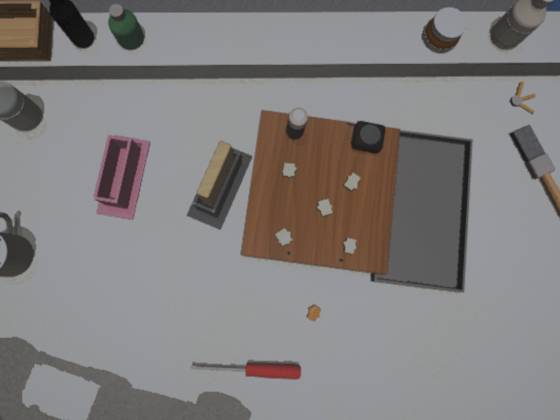

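View pics/scene0.png

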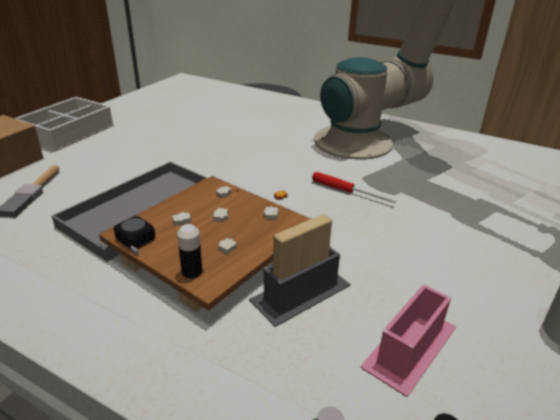

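The top view shows five white chips at about (289,170), (353,181), (325,207), (284,237) and (350,246). The orange decoy is at (314,313). The dark stand with the scraper is at (220,187), and the pink look-alike is at (122,177). The tray is on the right (−y) at (425,210). The roll-on is at (297,122) and the tape at (369,137). I'll check this in a close crop.

```bash
cat > h.py <<'E'
import numpy as np, cv2
from scipy.spatial.transform import Rotation as R
def load(n): return np.load(n,allow_pickle=True).item()
def ray(p,uv):
    q=np.array(p["attitude"]); r=R.from_quat([q[1],q[2],q[3],q[0]])
    K=np.array(p["camera_matrix"]); d=r.apply(np.linalg.solve(K,[uv[0],uv[1],1.])); return np.array(p["eye"]),d
def at(p,uv,z):
    e,d=ray(p,uv); return e+d*(z-e[2])/d[2]
def proj(p,X):
    q=np.array(p["attitude"]); r=R.from_quat([q[1],q[2],q[3],q[0]])
    c=r.inv().apply(np.atleast_2d(X)-np.array(p["eye"])); u=c@np.array(p["camera_matrix"]).T; return u[:,:2]/u[:,2:]
E
python3 - <<'E'
from h import *
p=load("pics/top0.npy"); im=p["image"][:,:,::-1]
cv2.imwrite("pics/c1.png",cv2.resize(im[130:240,180:260],None,fx=5,fy=5,interpolation=cv2.INTER_CUBIC))
cv2.imwrite("pics/c2.png",cv2.resize(im[100:300,230:480],None,fx=3,fy=3,interpolation=cv2.INTER_CUBIC))
s=load("pics/scene0.npy")["image"][:,:,::-1]
cv2.imwrite("pics/c3.png",cv2.resize(s[205:325,240:360],None,fx=5,fy=5,interpolation=cv2.INTER_CUBIC))
E
```

```text
(no output)
```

View pics/c1.png

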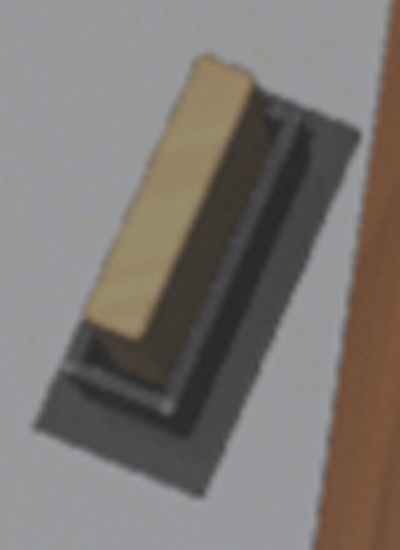

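View pics/c2.png

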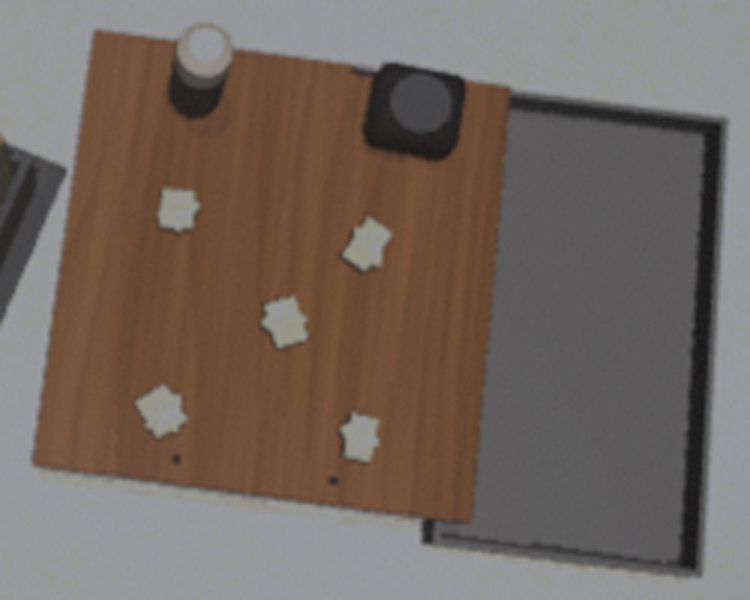

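View pics/c3.png

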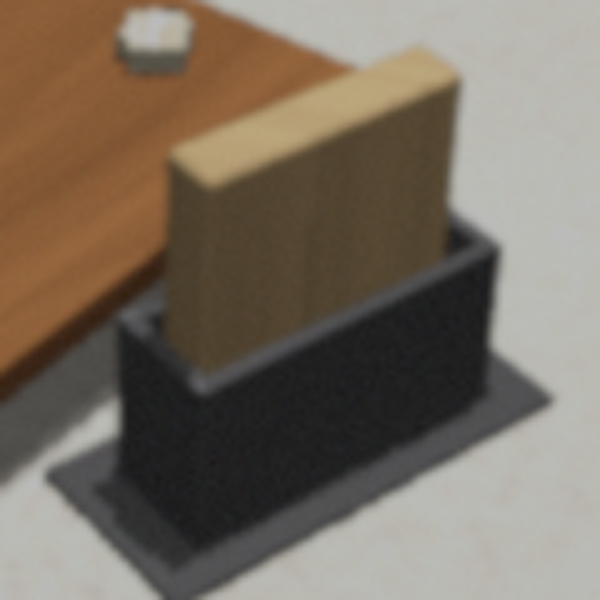

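The crops confirm it: the dark stand holds the tan scraper, there are five white chips on the board, and the orange piece lies off the board. Next I'll fit the poses.

```bash
cat > fit.py <<'E'
from h import *
from scipy.optimize import least_squares
t=load("pics/top0.npy"); s=load("pics/scene0.npy")
def c(pts,f,off): return (np.array(pts,float)+.5)/f-.5+np.array(off)
def rect(x,a,b,z):
    C,S=np.cos(x[2]),np.sin(x[2]); return lambda sx,sy: [x[0]+C*sx*a-S*sy*b, x[1]+S*sx*a+C*sy*b, z]
def fit(obs,x0):
    # obs: list of (pic, a,b,z,[(sx,sy)],uv)
    f=lambda x: np.concatenate([(proj(p,[rect(x,a,b,z)(*k) for k in ks])-uv).ravel() for p,a,b,z,ks,uv in obs])
    r=least_squares(f,x0,loss="soft_l1"); return r.x,f(r.x).reshape(-1,2)
# board
bo=[(t,.14,.135,.05,[(1,1),(1,-1),(-1,-1),(-1,1)],c([(95,30),(509,87),(472,522),(33,465)],3,(230,100)))]
B,res=fit(bo,[.45,.0,0]); print("board",B.round(4),res.round(1).tolist())
tr=[(t,.15,.085,.028,[(1,-1),(-1,-1),(-1,1)],c([(725,118),(700,575),(425,542)],3,(230,100)))]
T,res=fit(tr,[.45,-.2,0]); print("tray",T.round(4),res.round(1).tolist())
# stand: long axis own x ; in top, long axis goes up-right (world +x,-y)
k3=[(1,-1),(-1,-1),(-1,1)]
st=[(t,.061,.022,.068,k3,c([(310,122),(172,412),(65,372)],5,(180,130))),
    (t,.08,.036,.003,k3,c([(360,133),(203,496),(35,430)],5,(180,130)))]
st1=[(s,.061,.022,.068,[(-1,1),(1,1),(1,-1)],c([(497,245),(205,392),(120,315)],5,(240,205))),
    (s,.08,.036,.003,[(-1,1),(1,1),(1,-1)],c([(550,400),(175,600),(50,475)],5,(240,205)))]
for o in (st,st1,st+st1):
    S,res=fit(o,[.45,.15,-.4]); print("stand",S.round(4),res.round(1).tolist())
sc=[(t,.05,.011,.133,[(1,1),(1,-1),(-1,-1),(-1,1)],c([(207,55),(254,77),(136,338),(86,318)],5,(180,130)))]
sc1=[(s,.05,.011,.133,[(1,-1),(-1,-1),(-1,1),(1,1)],c([(172,153),(422,48),(458,72),(210,187)],5,(240,205)))]
for o in (sc,sc1,sc+sc1):
    S,res=fit(o,[.45,.15,-.4]); print("scraper",S.round(4),res.round(1).tolist())
C,Sn=np.cos(B[2]),np.sin(B[2])
def tob(w): d=np.array(w[:2])-B[:2]; return np.array([C*d[0]+Sn*d[1],-Sn*d[0]+C*d[1]])
for n,u in [("c",x) for x in [(179,210),(367,245),(285,321),(162,411),(360,437)]]+[("roll cap",(205,42)),("tape",(420,103))]:
    z={"c":.060,"roll cap":.134,"tape":.08}[n]
    w=at(t,c([u],3,(230,100))[0],z); print(n,w.round(4),tob(w).round(4))
E
python3 fit.py
```

```text
board [ 0.585  -0.0488 -0.1509] [[-0.6, -0.4], [0.9, -0.6], [0.3, 0.6], [-0.4, 0.2]]
tray [ 0.5517 -0.2449 -0.1485] [[-0.1, -0.4], [-0.8, 0.5], [0.9, -0.1]]
stand [ 0.6063  0.146  -0.4164] [[-0.4, -1.4], [0.3, 1.1], [-0.7, -0.3], [1.1, -0.2], [0.2, 0.9], [-0.2, -0.2]]
stand [ 0.6068  0.146  -0.4066] [[1.3, -0.6], [-0.3, 0.3], [-0.9, 0.0], [1.1, -0.9], [0.4, 1.5], [-1.8, -0.7]]
stand [ 0.6066  0.1462 -0.4121] [[-0.7, -1.6], [0.4, 1.0], [-0.7, -0.3], [0.9, -0.4], [0.3, 0.8], [-0.2, -0.2], [1.6, -0.5], [-0.3, 0.1], [-0.8, -0.2], [1.4, -0.8], [0.3, 1.3], [-1.6, -1.0]]
scraper [ 0.6069  0.1445 -0.4285] [[-0.7, -0.8], [1.8, -0.1], [0.7, 1.2], [-1.5, -0.1]]
scraper [ 0.6094  0.1459 -0.403 ] [[-1.4, -0.1], [-0.4, -1.3], [2.1, 0.3], [0.3, 0.5]]
scraper [ 0.6078  0.1453 -0.4106] [[-1.7, -1.4], [0.9, -0.9], [0.7, 0.7], [-1.5, -0.3], [-1.4, -0.9], [-0.2, -1.8], [2.3, -0.2], [0.3, -0.4]]
c [0.6218 0.0128 0.06  ] [0.0271 0.0664]
c [ 0.5979 -0.1028  0.06  ] [ 0.0209 -0.0515]
c [ 0.5513 -0.0501  0.06  ] [-0.0331 -0.0064]
c [0.4976 0.0265 0.06  ] [-0.0977  0.0613]
c [ 0.4796 -0.0927  0.06  ] [-0.0976 -0.0593]
roll cap [0.7015 0.0008 0.134 ] [0.1077 0.0666]
tape [ 0.6819 -0.1354  0.08  ] [ 0.1089 -0.0711]
```

Emit:
carry_out --rows '[[[1, 3, -2.6, 0, -0.013], [1, 3, -2.6, 0, -0.013], [1, 3, -2.6, 0, -0.013], [1, 3, -2.6, 0, -0.013], [1, 3, -2.6, 0, -0.013], [1, 3, -2.6, 0, -0.013], [1, 3, -2.6, 0, -0.013], [1, 3, -2.6, 0, -0.013], [1, 3, -2.6, 0, -0.013], [1, 3, -2.6, 0, -0.013], [1, 3, -2.6, 0, -0.013], [1, 3, -2.6, 0, -0.013]]]'

```text
clock: 2.15
position: [0.5055, 0.2434, 0.192]
ee_rot: [-0.0, 0.836, 0.548, 0.0]
contact_force: [-0.3, 0.3, -0.4]
width: 0.0857
```

Emit:
carry_out --rows '[[[1, 2.5, -2.5, 0, 0], [1, 2.5, -2.5, 0, 0], [1, 2.6, -2.5, 0, 0], [1, 2.6, -2.4, 0, 0], [1, 0, 0, 0, 0], [1, 0, 0, 0, 0]]]'

```text
clock: 2.75
position: [0.6064, 0.1452, 0.1913]
ee_rot: [-0.001, 0.837, 0.548, -0.0]
contact_force: [-0.4, 0.1, -0.3]
width: 0.0855
```

```bash
cat >> h.py <<'E'
def yaw(st):
    q=st["ee_rot"]; return np.degrees(0)+np.arctan2(*R.from_quat([q[1],q[2],q[3],q[0]]).as_matrix()[[1,0],0])
def stt():
    from rig import telemetry
    s=telemetry.get_state(); print("t",round(s["clock"],2),"pos",np.round(s["position"],4),"yaw",round(yaw(s),4),"F",np.round(s["contact_force"],1),"w",round(s["width"],4)); return s
def snap(n,f,s=1,box=None):
    from rig import cams
    p=cams.get_image(n); np.save(f"pics/{f}.npy",p,allow_pickle=True); im=p["image"][:,:,::-1]
    if box: im=im[box[1]:box[3],box[0]:box[2]]
    cv2.imwrite(f"pics/{f}.png",cv2.resize(im,None,fx=s,fy=s,interpolation=cv2.INTER_CUBIC)); return p
E
python3 - <<'E'
from h import *
stt(); snap("wrist","w1"); snap("scene","s1")
E
```

```text
t 2.75 pos [0.6064 0.1452 0.1913] yaw 1.1594 F [-0.4  0.1 -0.3] w 0.0855
```

View pics/w1.png

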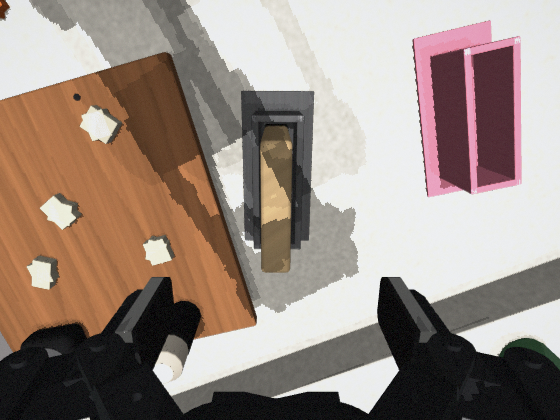

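View pics/s1.png

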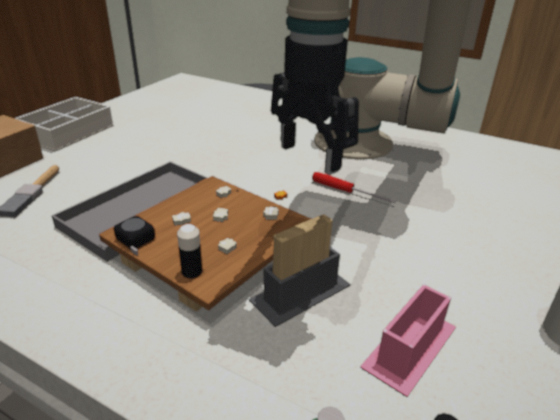

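The scraper sits between the fingers in the wrist view (column about 276, with the fingertips at about 155 and 395) and its long axis lines up. I'll descend 11 cm and grip.

Emit:
carry_out --rows '[[[1, 0, 0, -2, 0], [1, 0, 0, -2, 0], [1, 0, 0, -2, 0], [1, 0, 0, -2, 0], [1, 0, 0, -1.5, 0], [1, 0, 0, -1, 0], [1, 0, 0, -0.3, 0], [1, 0, 0, 0, 0], [1, 0, 0, 0, 0]]]'

```text
clock: 3.75
position: [0.6069, 0.146, 0.0848]
ee_rot: [0.0, 0.836, 0.549, 0.001]
contact_force: [0.6, 0.4, -0.1]
width: 0.0854
```

Emit:
carry_out --rows '[[[-1, 0, 0, 0, 0], [-1, 0, 0, 0, 0], [-1, 0, 0, 0, 0], [-1, 0, 0, 0, 0], [-1, 0, 0, 0, 0], [-1, 0, 0, 0, 0], [-1, 0, 0, 0, 0], [-1, 0, 0, 0, 0], [-1, 0, 0, 0, 0], [-1, 0, 0, 0, 0]]]' --force 80

```text
clock: 4.75
position: [0.6069, 0.1456, 0.0843]
ee_rot: [0.0, 0.836, 0.548, 0.001]
contact_force: [0.2, -1.0, 4.9]
width: 0.0196
```

```bash
python3 - <<'E'
from h import *
stt(); snap("scene","s2",2,(180,60,460,340))
E
```

```text
t 4.75 pos [0.6069 0.1456 0.0843] yaw 1.161 F [ 0.2 -1.   4.9] w 0.0196
```

View pics/s2.png

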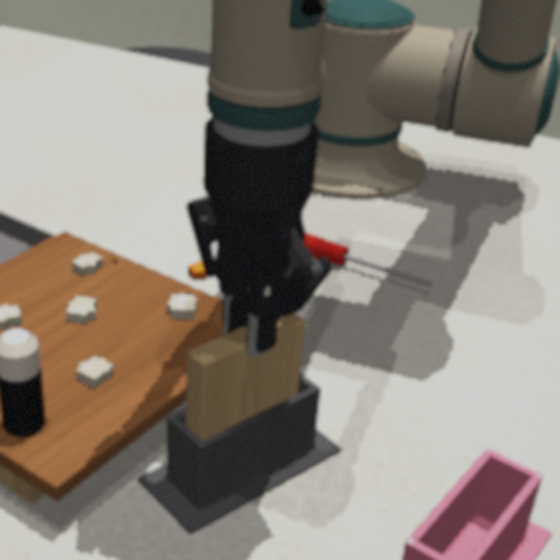

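```bash
python3 - <<'E'
from h import *
p=load("pics/s2.npy"); th=-.411
def f(x,y,z): 
    return [.607+np.cos(th)*x-np.sin(th)*y,.1456+np.sin(th)*x+np.cos(th)*y,z]
P=[f(sx*.05,sy*.011,z) for z in (.133,.068) for sx in(-1,1) for sy in(-1,1)]+[f(0,.018,z) for z in (.0843,.1)]+[f(0,-.018,z) for z in (.0843,.1)]
print(((proj(p,P)-[180,60])*2).round(0).tolist())
E
```

```text
[[288.0, 304.0], [308.0, 317.0], [186.0, 348.0], [205.0, 363.0], [283.0, 371.0], [301.0, 384.0], [185.0, 417.0], [202.0, 433.0], [260.0, 396.0], [262.0, 379.0], [231.0, 372.0], [232.0, 356.0]]
```

```bash
python3 - <<'E'
from h import *
snap("scene","s3",6,(260,180,350,280)); snap("wrist","w3")
E
```

```text
(no output)
```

View pics/s3.png

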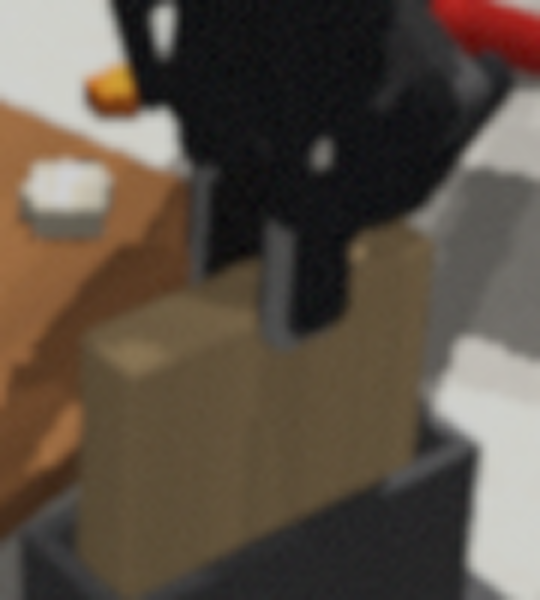

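View pics/w3.png

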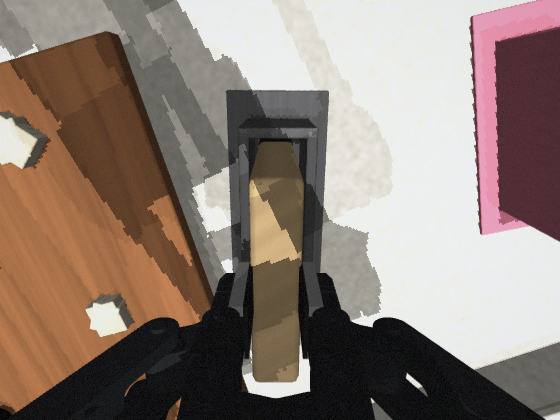

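```bash
python3 - <<'E'
from h import *
p=load("pics/s1.npy"); 
for z in (.16,.178,.19,.2,.21,.22,.23):
  print(z,[proj(p,[[.6064+s*np.cos(1.16)*.048,.1452+s*np.sin(1.16)*.048,z]])[0].round(0).tolist() for s in(-1,1)])
p=load("pics/s3.npy"); 
for z in (.084,.1,.11,.12,.13):
  print(z,[((proj(p,[[.6069+s*np.cos(1.16)*.013,.1456+s*np.sin(1.16)*.013,z]])[0]-[260,180])*6).round(0).tolist() for s in(-1,1)])
cv2.imwrite("pics/s1c.png",cv2.resize(load("pics/s1.npy")["image"][90:290,240:400,::-1],None,fx=3,fy=3))
E
```

```text
0.16 [[285.0, 197.0], [327.0, 226.0]]
0.178 [[285.0, 187.0], [328.0, 215.0]]
0.19 [[286.0, 180.0], [329.0, 208.0]]
0.2 [[286.0, 174.0], [330.0, 202.0]]
0.21 [[286.0, 168.0], [330.0, 195.0]]
0.22 [[286.0, 162.0], [331.0, 189.0]]
0.23 [[286.0, 156.0], [331.0, 182.0]]
0.084 [[224.0, 407.0], [289.0, 458.0]]
0.1 [[227.0, 358.0], [292.0, 408.0]]
0.11 [[229.0, 327.0], [295.0, 376.0]]
0.12 [[230.0, 295.0], [297.0, 344.0]]
0.13 [[232.0, 262.0], [299.0, 311.0]]
```

View pics/s1c.png

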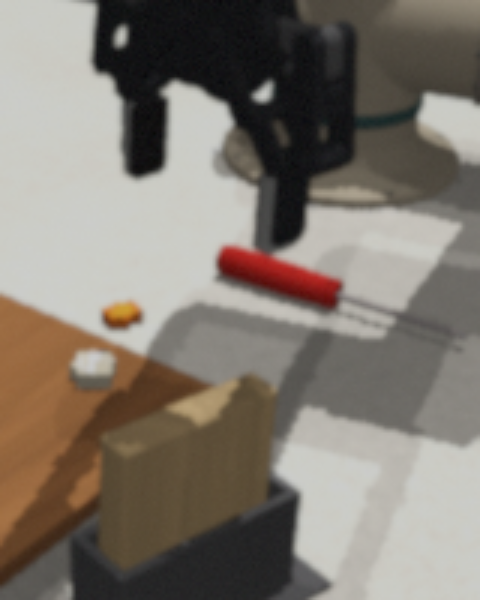

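The picture disagrees with the telemetry. The scene camera puts the fingertips at z≈0.12, only about 13 mm below the scraper's top, while the state says 0.084. I'll reopen, go down 2 cm and check again.

Emit:
carry_out --rows '[[[1, 0, 0, 0, 0], [1, 0, 0, 0, 0], [1, 0, 0, 0, 0], [1, 0, 0, 0, 0], [1, 0, 0, 0, 0], [1, 0, 0, 0, 0], [1, 0, 0, -0.5, 0], [1, 0, 0, -0.5, 0], [1, 0, 0, -0.5, 0], [1, 0, 0, -0.5, 0], [1, 0, 0, 0, 0]]]'

```text
clock: 6.0
position: [0.6056, 0.1455, 0.0627]
ee_rot: [-0.0, 0.836, 0.548, -0.001]
contact_force: [-0.1, 0.0, 0.7]
width: 0.085
```

```bash
python3 - <<'E'
from h import *
s=stt(); print(s["qpos"].round(3) if hasattr(s["qpos"],"round") else s["qpos"]); snap("scene","s4",5,(240,160,360,280)); snap("top","t4",1)
E
```

```text
t 6.0 pos [0.6056 0.1455 0.0627] yaw 1.161 F [-0.1  0.   0.7] w 0.085
[ 0.124  0.44   1.587  0.     1.117 -1.037]
```

View pics/s4.png

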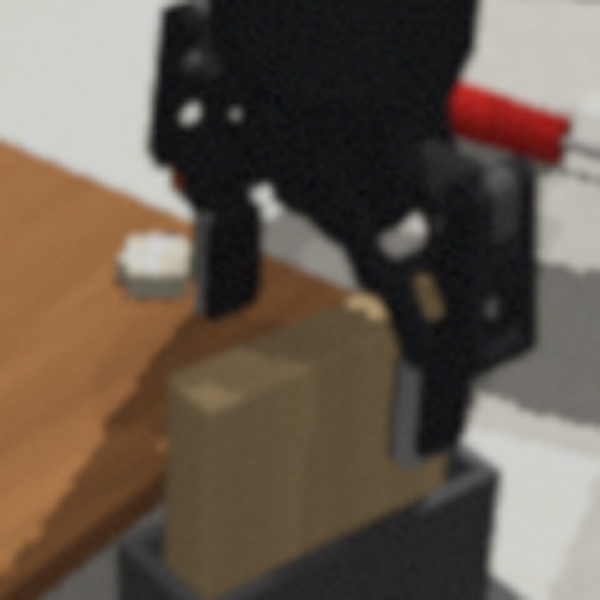

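View pics/t4.png

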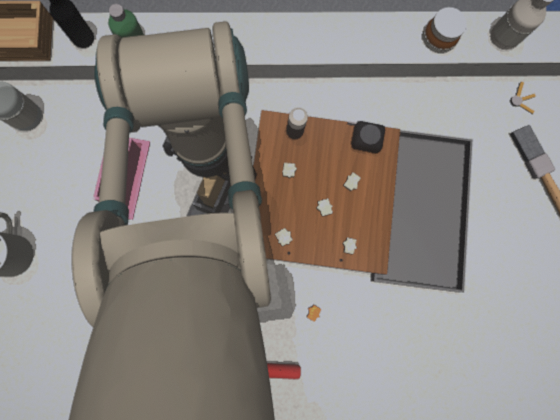

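```bash
python3 - <<'E'
from h import *
p=load("pics/s4.npy"); 
for dx in (0,-.011,.011):
 for z in (.063,.08,.09,.1,.11,.12):
  print(dx,z,[((proj(p,[[.6056+s*np.cos(1.16)*.043+dx*np.cos(-.41),.1455+s*np.sin(1.16)*.043+dx*np.sin(-.41),z]])[0]-[240,160])*5).round(0).tolist() for s in(-1,1)])
E
```

```text
0 0.063 [[228.0, 443.0], [403.0, 584.0]]
0 0.08 [[229.0, 401.0], [406.0, 541.0]]
0 0.09 [[230.0, 376.0], [409.0, 515.0]]
0 0.1 [[231.0, 350.0], [411.0, 488.0]]
0 0.11 [[232.0, 325.0], [414.0, 461.0]]
0 0.12 [[233.0, 299.0], [416.0, 434.0]]
-0.011 0.063 [[254.0, 431.0], [429.0, 570.0]]
-0.011 0.08 [[256.0, 389.0], [434.0, 527.0]]
-0.011 0.09 [[257.0, 364.0], [436.0, 501.0]]
-0.011 0.1 [[258.0, 339.0], [439.0, 475.0]]
-0.011 0.11 [[259.0, 313.0], [442.0, 448.0]]
-0.011 0.12 [[260.0, 287.0], [444.0, 421.0]]
0.011 0.063 [[201.0, 455.0], [375.0, 598.0]]
0.011 0.08 [[202.0, 413.0], [379.0, 555.0]]
0.011 0.09 [[203.0, 388.0], [381.0, 529.0]]
0.011 0.1 [[204.0, 362.0], [383.0, 502.0]]
0.011 0.11 [[205.0, 336.0], [385.0, 475.0]]
0.011 0.12 [[205.0, 310.0], [388.0, 448.0]]
```

The open tips are at z≈0.113 by the picture, so the true tips sit about 36 mm above the reading. There is still room below, so I'll lower another 1.7 cm, close and look.

Emit:
carry_out --rows '[[[1, 0, 0, -0.5, 0], [1, 0, 0, -0.5, 0], [1, 0, 0, -0.5, 0], [1, 0, 0, -0.2, 0], [1, 0, 0, 0, 0], [1, 0, 0, 0, 0]]]'

```text
clock: 6.7
position: [0.6065, 0.1456, 0.0468]
ee_rot: [-0.0, 0.836, 0.548, 0.0]
contact_force: [-0.2, -0.3, 0.4]
width: 0.0853
```

Emit:
carry_out --rows '[[[-1, 0, 0, 0, 0], [-1, 0, 0, 0, 0], [-1, 0, 0, 0, 0], [-1, 0, 0, 0, 0], [-1, 0, 0, 0, 0], [-1, 0, 0, 0, 0], [-1, 0, 0, 0, 0], [-1, 0, 0, 0, 0], [-1, 0, 0, 0, 0]]]' --force 90

```text
clock: 7.6
position: [0.6067, 0.1456, 0.0471]
ee_rot: [0.0, 0.836, 0.548, 0.0]
contact_force: [0.8, -0.4, 2.5]
width: 0.0211
```

```bash
python3 - <<'E'
from h import *
s=stt(); snap("scene","s5",5,(240,160,360,280))
E
```

```text
t 7.6 pos [0.6067 0.1456 0.0471] yaw 1.161 F [ 0.8 -0.4  2.5] w 0.0211
```

View pics/s5.png

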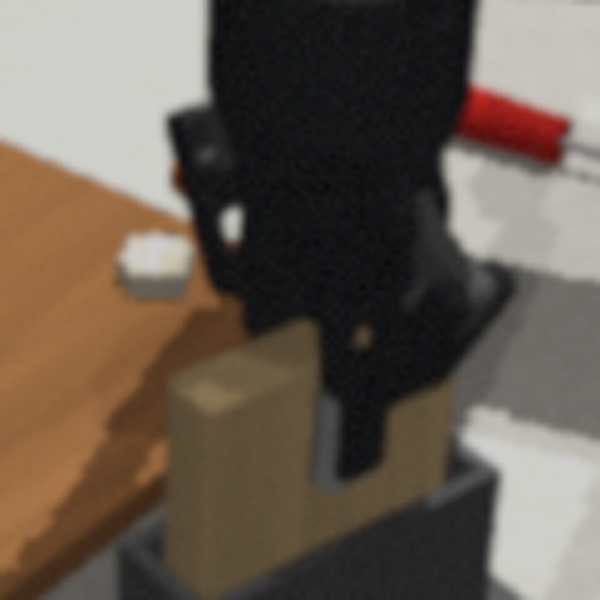

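The grip is now deep, with the tips about 14 mm above the rim. I'll lift 9 cm.

Emit:
carry_out --rows '[[[-1, 0, 0, 0.5, 0], [-1, 0, 0, 1, 0], [-1, 0, 0, 1.5, 0], [-1, 0, 0, 1.5, 0], [-1, 0, 0, 1.5, 0], [-1, 0, 0, 1.5, 0], [-1, 0, 0, 1, 0], [-1, 0, 0, 0.5, 0], [-1, 0, 0, 0, 0], [-1, 0, 0, 0, 0]]]'

```text
clock: 8.65
position: [0.6059, 0.1456, 0.1363]
ee_rot: [-0.0, 0.836, 0.548, -0.001]
contact_force: [0.3, 0.9, -2.2]
width: 0.0211
```

```bash
python3 - <<'E'
from h import *
s=stt(); snap("scene","s6",3,(220,80,400,280))
p=load("pics/s6.npy"); th=-.411
f=lambda x,y,z:[.607+np.cos(th)*x-np.sin(th)*y,.1456+np.sin(th)*x+np.cos(th)*y,z]
print([((proj(p,[f(sx*.05,.011,z)])[0]-[220,80])*3).round(0).tolist() for z in (.098,.223) for sx in (1,-1)])
E
```

```text
t 8.65 pos [0.6059 0.1456 0.1363] yaw 1.161 F [ 0.3  0.9 -2.2] w 0.0211
[[185.0, 542.0], [336.0, 471.0], [192.0, 320.0], [358.0, 259.0]]
```

View pics/s6.png

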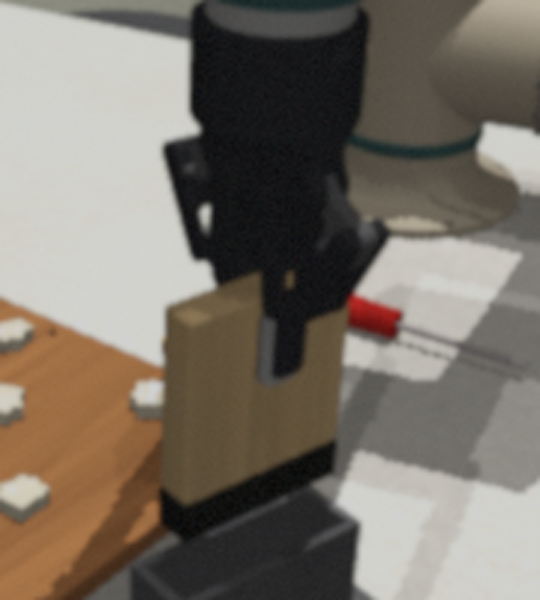

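The scraper is out of the stand; its lower corners project within about 2 mm of the prediction for a lower edge at 0.098. I'll move over the board at board x≈0, y≈+0.105, turn +0.26 and lower.

Emit:
carry_out --rows '[[[-1, -0.1, -1, 0, 0], [-1, -0.1, -1.5, 0, 0], [-1, -0.1, -1.5, 0, 0.05], [-1, -0.1, -1.5, 0, 0.07], [-1, -0.1, -1.5, 0, 0.07], [-1, 0, -1.3, 0, 0.07], [-1, 0, -0.8, 0, 0], [-1, 0, 0, 0, 0], [-1, 0, 0, 0, 0]]]'

```text
clock: 9.6
position: [0.6013, 0.0544, 0.1368]
ee_rot: [-0.0, 0.759, 0.652, 0.0]
contact_force: [0.1, 0.4, -0.9]
width: 0.0209
```

Emit:
carry_out --rows '[[[-1, 0, 0, -1, 0], [-1, 0, 0, -1, 0], [-1, 0, 0, -1, 0], [-1, 0, 0, -0.7, 0], [-1, 0, 0, -0.3, 0], [-1, 0, 0, 0, 0], [-1, 0, 0, 0, 0]]]'

```text
clock: 10.3
position: [0.6017, 0.0547, 0.097]
ee_rot: [0.0, 0.758, 0.652, 0.0]
contact_force: [0.3, -0.3, -1.0]
width: 0.0212
```

```bash
python3 - <<'E'
from h import *
s=stt(); snap("scene","s7",2,(80,80,400,320)); snap("top","t7",2,(180,80,480,300))
E
```

```text
t 10.3 pos [0.6017 0.0547 0.097 ] yaw 1.4211 F [ 0.3 -0.3 -1. ] w 0.0212
```

View pics/s7.png

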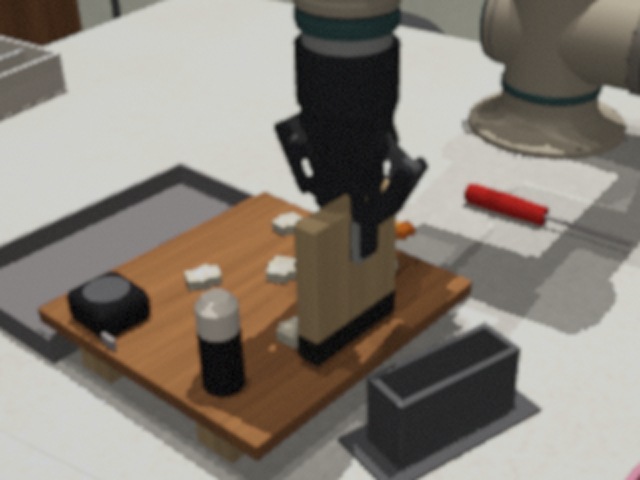

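View pics/t7.png

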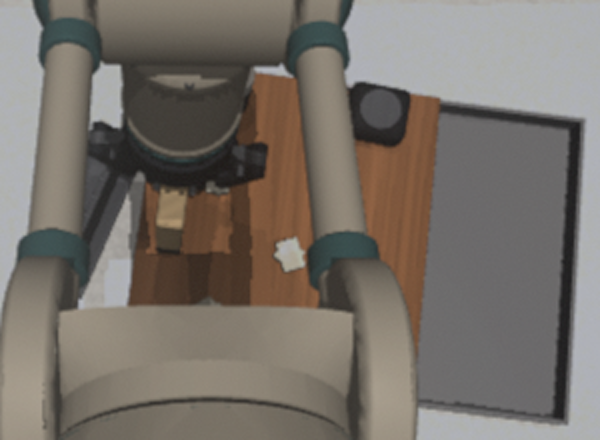

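The blade is square to the board, with chip A right in front of it. I'll feel for the surface.

Emit:
carry_out --rows '[[[-1, 0, 0, -0.2, 0], [-1, 0, 0, -0.2, 0], [-1, 0, 0, -0.1, 0], [-1, 0, 0, 0, 0], [-1, 0, 0, 0, 0]]]'

```text
clock: 10.9
position: [0.6014, 0.0546, 0.0918]
ee_rot: [-0.0, 0.758, 0.652, 0.0]
contact_force: [0.7, -0.3, -1.5]
width: 0.0213
```

Emit:
carry_out --rows '[[[-1, 0, 0, -0.1, 0], [-1, 0, 0, 0, 0], [-1, 0, 0, 0, 0]]]'

```text
clock: 11.2
position: [0.6014, 0.0546, 0.0908]
ee_rot: [-0.0, 0.758, 0.652, 0.0]
contact_force: [0.3, -0.6, -1.7]
width: 0.0209
```

Emit:
carry_out --rows '[[[-1, 0, 0, -0.1, 0], [-1, 0, 0, 0, 0], [-1, 0, 0, 0, 0]]]'

```text
clock: 11.5
position: [0.6013, 0.0546, 0.0898]
ee_rot: [-0.0, 0.758, 0.652, -0.0]
contact_force: [0.6, 0.6, -1.5]
width: 0.021
```

Emit:
carry_out --rows '[[[-1, 0, 0, -0.1, 0], [-1, 0, 0, 0, 0], [-1, 0, 0, 0, 0]]]'

```text
clock: 11.8
position: [0.6016, 0.0546, 0.0891]
ee_rot: [0.0, 0.758, 0.652, 0.0]
contact_force: [0.2, -0.5, 1.7]
width: 0.0211
```

Emit:
carry_out --rows '[[[-1, 0, 0, -0.1, 0], [-1, 0, 0, 0, 0], [-1, 0, 0, 0, 0]]]'

```text
clock: 12.1
position: [0.6017, 0.0546, 0.0891]
ee_rot: [0.0, 0.758, 0.652, 0.0]
contact_force: [-1.8, -0.3, 6.2]
width: 0.0211
```

Emit:
carry_out --rows '[[[-1, 0, 0, -0.1, 0], [-1, 0, 0, 0, 0], [-1, 0, 0, 0, 0]]]'

```text
clock: 12.4
position: [0.6017, 0.0546, 0.0891]
ee_rot: [0.001, 0.758, 0.652, 0.001]
contact_force: [-2.7, -0.4, 9.8]
width: 0.0213
```

I found contact at a reading of 0.0891, as predicted. I'll raise to about 1 mm clearance and start the stroke.

Emit:
carry_out --rows '[[[-1, 0, 0, 0.3, 0], [-1, 0, 0, 0, 0], [-1, -0.15, -0.99, 0, 0], [-1, -0.15, -0.99, 0, 0], [-1, -0.15, -0.99, 0, 0], [-1, -0.15, -0.99, 0, 0], [-1, -0.15, -0.99, 0, 0], [-1, -0.15, -0.99, 0, 0], [-1, -0.15, -0.99, 0, 0], [-1, -0.15, -0.99, 0, 0], [-1, -0.15, -0.99, 0, 0], [-1, -0.15, -0.99, 0, 0]]]'

```text
clock: 13.6
position: [0.5863, -0.0452, 0.0899]
ee_rot: [-0.0, 0.758, 0.652, 0.0]
contact_force: [-0.1, 0.6, -1.8]
width: 0.021
```

```bash
python3 - <<'E'
from h import *
s=stt(); snap("scene","s8",2,(80,80,400,320))
E
```

```text
t 13.6 pos [ 0.5863 -0.0452  0.0899] yaw 1.421 F [-0.1  0.6 -1.8] w 0.021
```

View pics/s8.png

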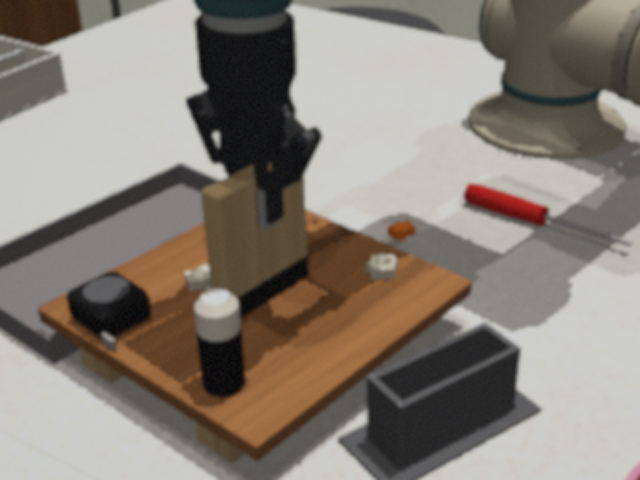

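Chips A and C are being carried along, D stays behind for stroke 2, and the bottle is clear. Continuing over the edge.

Emit:
carry_out --rows '[[[-1, -0.15, -0.99, 0, 0], [-1, -0.15, -0.99, 0, 0], [-1, -0.15, -0.99, 0, 0], [-1, -0.15, -0.99, 0, 0], [-1, -0.15, -0.99, 0, 0], [-1, -0.15, -0.99, 0, 0], [-1, -0.15, -0.99, 0, 0], [-1, -0.15, -0.99, 0, 0], [-1, -0.15, -0.99, 0, 0], [-1, -0.15, -0.99, 0, 0], [-1, -0.15, -0.99, 0, 0], [-1, -0.15, -0.99, 0, 0]]]'

```text
clock: 14.85
position: [0.5683, -0.164, 0.0898]
ee_rot: [-0.0, 0.758, 0.652, 0.0]
contact_force: [0.2, 0.3, -0.7]
width: 0.021
```

Emit:
carry_out --rows '[[[-1, -0.15, -0.99, 0, 0], [-1, -0.15, -0.99, 0, 0], [-1, -0.15, -0.99, 0, 0], [-1, -0.15, -0.99, 0, 0], [-1, 0, 0, 0, 0], [-1, 0, 0, 0, 0], [-1, 0, 0, 0, 0]]]'

```text
clock: 15.55
position: [0.5624, -0.2024, 0.0898]
ee_rot: [-0.0, 0.758, 0.652, 0.0]
contact_force: [-0.3, 0.2, -1.3]
width: 0.0211
```

```bash
python3 - <<'E'
from h import *
s=stt(); snap("scene","s9",2,(50,80,370,320)); snap("top","t9",2,(180,80,480,310))
E
```

```text
t 15.55 pos [ 0.5624 -0.2024  0.0898] yaw 1.4212 F [-0.3  0.2 -1.3] w 0.0211
```

View pics/s9.png

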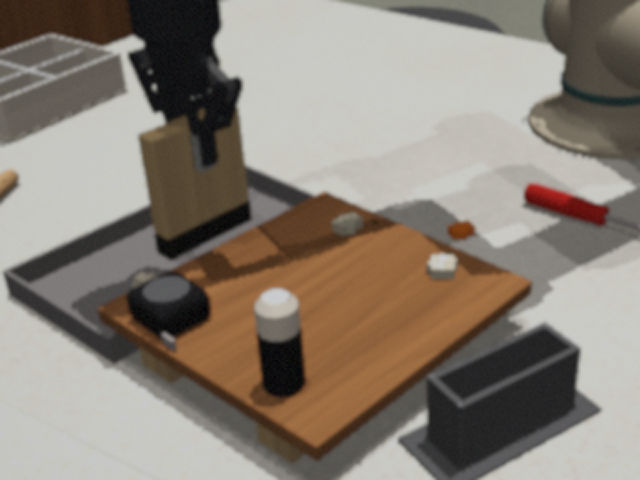

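View pics/t9.png

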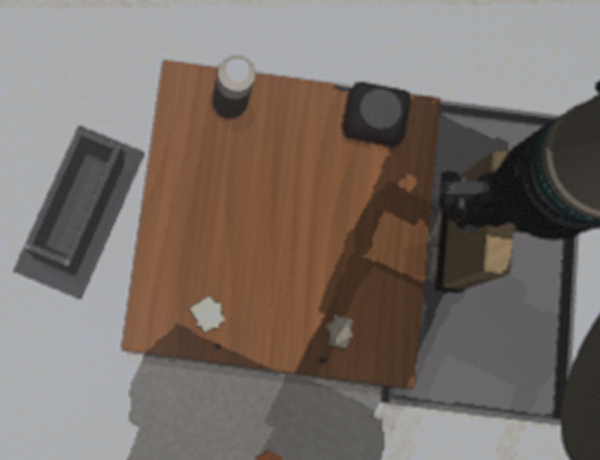

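Three chips are over the edge. D and E are still at their original places, and the bottle and tape have not moved. I'll lift 4 cm and go to the start of stroke 2 at board (−0.093, +0.105), world (0.509, 0.069).

Emit:
carry_out --rows '[[[-1, 0, 0, 1.5, 0], [-1, 0, 0, 1.5, 0], [-1, 0, 0, 1, 0], [-1, -0.4, 2, 0, 0], [-1, -0.4, 2, 0, 0], [-1, -0.4, 2, 0, 0], [-1, -0.4, 2, 0, 0], [-1, -0.4, 2, 0, 0], [-1, -0.4, 2, 0, 0], [-1, -0.4, 2, 0, 0], [-1, -0.4, 2, 0, 0], [-1, -0.4, 2, 0, 0]]]'

```text
clock: 16.85
position: [0.5246, -0.0201, 0.1292]
ee_rot: [-0.001, 0.758, 0.653, -0.0]
contact_force: [0.1, 0.5, -0.9]
width: 0.0209
```

Emit:
carry_out --rows '[[[-1, -0.45, 2.3, 0, 0], [-1, -0.45, 2.3, 0, 0], [-1, -0.45, 2.3, 0, 0], [-1, -0.4, 2.2, 0, 0], [-1, 0, 0, 0, 0], [-1, 0, 0, -1, 0], [-1, 0, 0, -1, 0], [-1, 0, 0, -1, 0], [-1, 0, 0, -0.7, 0], [-1, 0, 0, -0.3, 0], [-1, 0, 0, 0, 0], [-1, 0, 0, 0, 0]]]'

```text
clock: 18.05
position: [0.5092, 0.0679, 0.0897]
ee_rot: [0.0, 0.758, 0.652, 0.0]
contact_force: [0.7, -0.5, -1.6]
width: 0.0208
```

```bash
python3 - <<'E'
from h import *
s=stt(); snap("scene","s10",2,(80,80,400,320)); snap("top","t10",2,(180,80,480,310))
E
```

```text
t 18.05 pos [0.5092 0.0679 0.0897] yaw 1.4203 F [ 0.7 -0.5 -1.6] w 0.0208
```

View pics/s10.png

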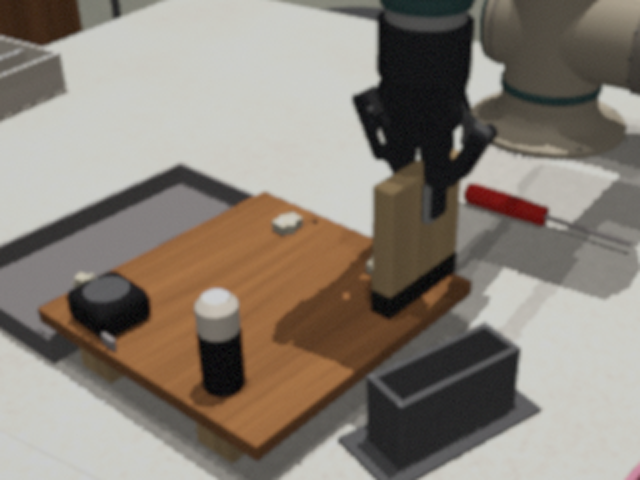

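View pics/t10.png

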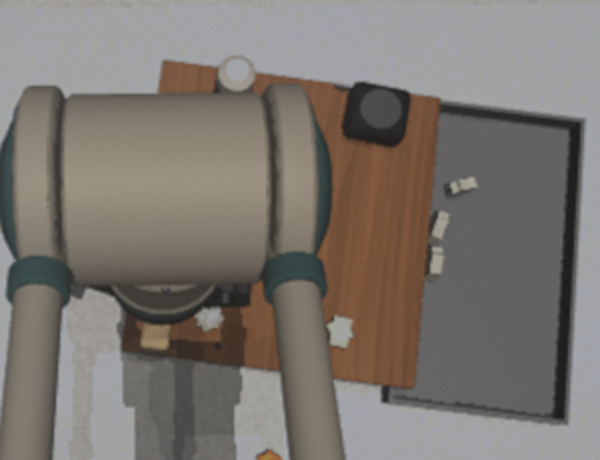

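All three chips lie in the tray, at about (461,186), (440,225) and (436,262) in the crop. The blade is behind chip D. Stroke 2:

Emit:
carry_out --rows '[[[-1, -0.15, -0.99, 0, 0], [-1, -0.15, -0.99, 0, 0], [-1, -0.15, -0.99, 0, 0], [-1, -0.15, -0.99, 0, 0], [-1, -0.15, -0.99, 0, 0], [-1, -0.15, -0.99, 0, 0], [-1, -0.15, -0.99, 0, 0], [-1, -0.15, -0.99, 0, 0], [-1, -0.15, -0.99, 0, 0], [-1, -0.15, -0.99, 0, 0], [-1, -0.15, -0.99, 0, 0], [-1, -0.15, -0.99, 0, 0]]]'

```text
clock: 19.35
position: [0.4908, -0.0514, 0.0898]
ee_rot: [-0.0, 0.758, 0.652, 0.0]
contact_force: [-0.4, -0.7, -2.2]
width: 0.0212
```

Emit:
carry_out --rows '[[[-1, -0.15, -0.99, 0, 0], [-1, -0.15, -0.99, 0, 0], [-1, -0.15, -0.99, 0, 0], [-1, -0.15, -0.99, 0, 0], [-1, -0.15, -0.99, 0, 0], [-1, -0.15, -0.99, 0, 0], [-1, -0.15, -0.99, 0, 0], [-1, -0.15, -0.99, 0, 0], [-1, -0.15, -0.99, 0, 0], [-1, -0.15, -0.99, 0, 0], [-1, -0.15, -0.99, 0, 0], [-1, -0.15, -0.99, 0, 0]]]'

```text
clock: 20.55
position: [0.4727, -0.1702, 0.0898]
ee_rot: [-0.0, 0.758, 0.652, 0.0]
contact_force: [0.3, 0.7, -2.1]
width: 0.0211
```

Emit:
carry_out --rows '[[[-1, -0.15, -0.99, 0, 0], [-1, -0.15, -0.99, 0, 0], [-1, 0, 0, 0, 0], [-1, 0, 0, 0, 0], [-1, 0, 0, 1.5, 0], [-1, 0, 0, 1.5, 0], [-1, 0, 0, 1.5, 0], [-1, 0, 0, 1.5, 0]]]'

```text
clock: 21.35
position: [0.4698, -0.1885, 0.1504]
ee_rot: [-0.0, 0.758, 0.652, 0.0]
contact_force: [0.7, 0.2, -1.1]
width: 0.0211
```

```bash
python3 - <<'E'
from h import *
s=stt(); snap("scene","s11",2,(50,80,370,320)); snap("top","t11",2,(180,80,480,310))
E
```

```text
t 21.35 pos [ 0.4698 -0.1885  0.1504] yaw 1.4216 F [ 0.7  0.2 -1.1] w 0.0211
```

View pics/s11.png

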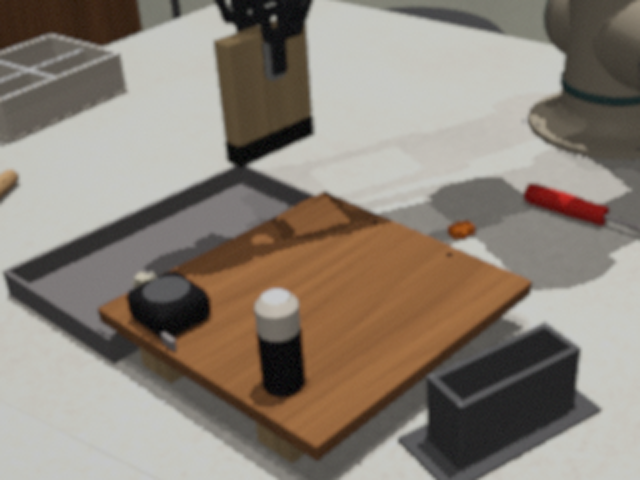

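View pics/t11.png

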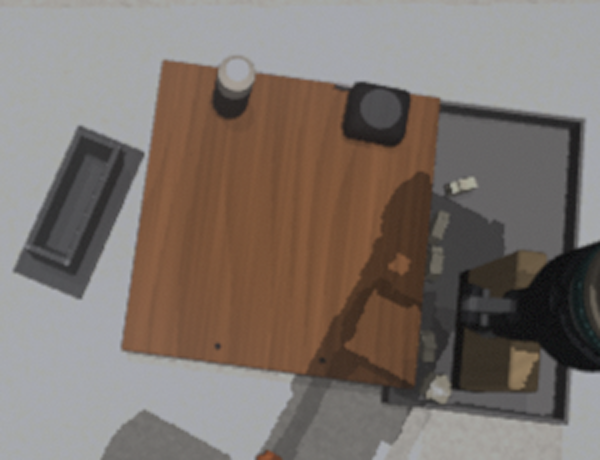

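The board is clear. The top crop shows five chips in the tray at (461,186), (440,225), (436,262), (428,347) and (438,388). The last one is close to the tray's near wall, so I'll move the scraper back towards the stand, still held high, and check it with the view clear.

Emit:
carry_out --rows '[[[-1, 0.85, 2.1, 0, 0], [-1, 0.85, 2.1, 0, 0], [-1, 0.85, 2.1, 0, 0], [-1, 0.85, 2.1, 0, 0], [-1, 0.85, 2.1, 0, 0], [-1, 0.85, 2.1, 0, 0], [-1, 0.85, 2.1, 0, 0], [-1, 0.85, 2.1, 0, 0], [-1, 0.85, 2.1, 0, 0], [-1, 0.85, 2.1, 0, 0], [-1, 0.85, 2.1, 0, -0.06], [-1, 0.85, 2.1, 0, -0.07]]]'

```text
clock: 22.65
position: [0.5714, 0.0642, 0.1487]
ee_rot: [-0.001, 0.799, 0.601, -0.001]
contact_force: [0.4, -0.4, -2.1]
width: 0.0213
```

Emit:
carry_out --rows '[[[-1, 0.9, 2, 0, -0.07], [-1, 0.9, 2, 0, -0.06], [-1, 0.9, 2, 0, 0], [-1, 0.8, 2, 0, 0], [-1, 0, 0.2, 0, 0], [-1, 0, 0, 0, 0], [-1, 0, 0, 0, 0]]]'

```text
clock: 23.35
position: [0.6061, 0.1442, 0.1492]
ee_rot: [-0.0, 0.836, 0.548, -0.001]
contact_force: [-0.1, -0.1, -1.8]
width: 0.0209
```

```bash
python3 - <<'E'
from h import *
s=stt(); snap("scene","s12",4,(230,70,370,220)); p=snap("top","t12",4,(350,120,480,300))
T=[.5517,-.2449,-.1485]; C,S=np.cos(T[2]),np.sin(T[2])
from rig import finder
for d in finder.boxes_of(p,"chip0"):
    w=at(p,d["xy"],.012); q=w[:2]-T[:2]; print(np.round(d["xy"],1),round(d["confidence"],2),w.round(3),"tray",np.round([C*q[0]+S*q[1],-S*q[0]+C*q[1]],3))
cv2.imwrite("pics/s12b.png",cv2.resize(load("pics/s12.npy")["image"][150:270,40:200,::-1],None,fx=4,fy=4,interpolation=cv2.INTER_CUBIC))
E
```

```text
t 23.35 pos [0.6061 0.1442 0.1492] yaw 1.161 F [-0.1 -0.1 -1.8] w 0.0209
[398.5 273.3] 0.75 [ 0.428 -0.194  0.012] tray [-0.13   0.032]
[314.4 313.5] 0.63 [ 0.357 -0.03   0.012] tray [-0.225  0.183]
[411.  174.7] 0.57 [ 0.62  -0.232  0.012] tray [0.066 0.023]
[399.9 193.5] 0.55 [ 0.583 -0.207  0.012] tray [0.025 0.042]
```

View pics/t12.png

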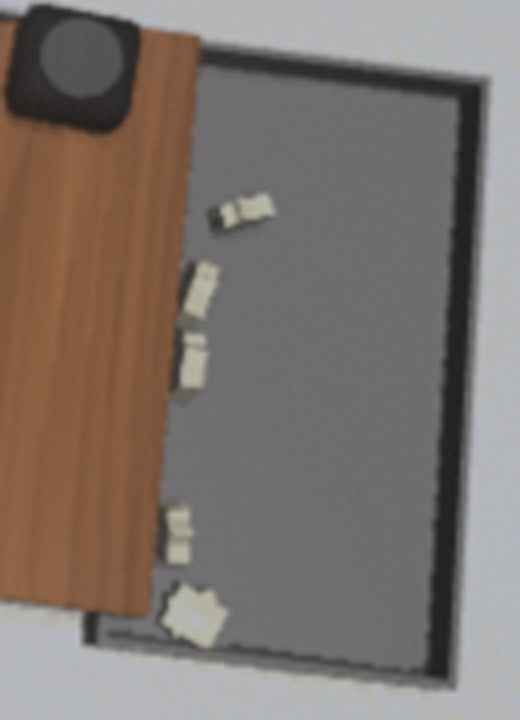

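View pics/s12.png

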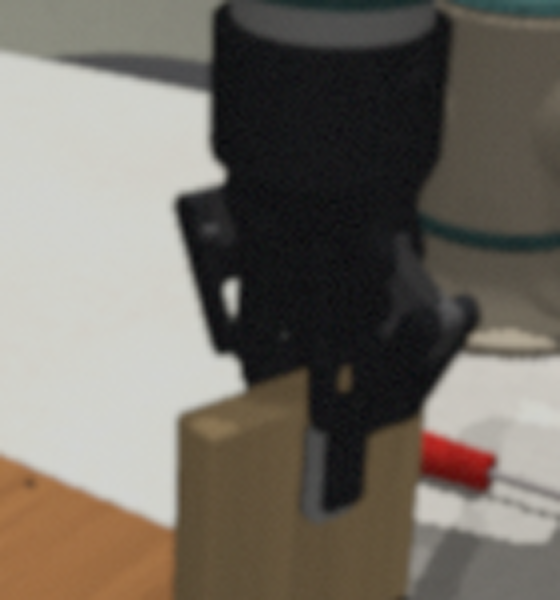

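View pics/s12b.png

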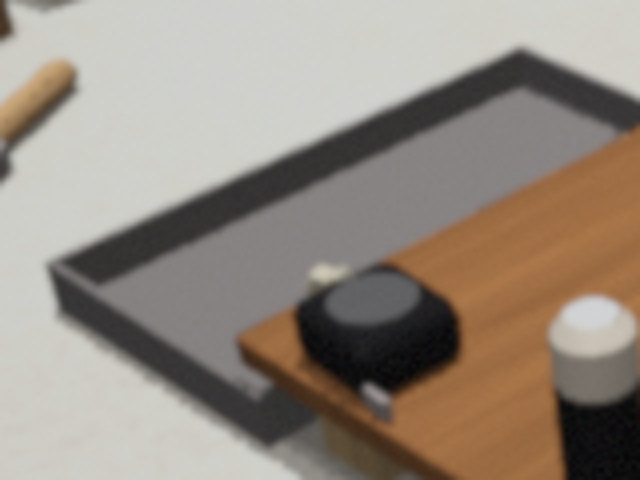

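All five chips are inside the tray walls. Four stand on edge and one lies flat at tray x≈−0.13, against the −0.146 limit. They sit on the floor, with centres no higher than about 0.02. I'll trim the position onto the original grasp pose and check alignment over the slot.

Emit:
carry_out --rows '[[[-1, 0.05, 0.12, -0.5, 0], [-1, 0, 0, -0.7, 0], [-1, 0, 0, 0, 0], [-1, 0, 0, 0, 0]]]'

```text
clock: 23.9
position: [0.6071, 0.1459, 0.1373]
ee_rot: [-0.0, 0.836, 0.548, -0.0]
contact_force: [0.2, 0.1, -1.4]
width: 0.0211
```

```bash
python3 - <<'E'
from h import *
s=stt(); s=stt(); snap("scene","s13",4,(250,150,370,300)); snap("wrist","w13")
p=load("pics/s13.npy"); th=-.411; z=s["position"][2]-.039
f=lambda x,y,z:[.607+np.cos(th)*x-np.sin(th)*y,.1457+np.sin(th)*x+np.cos(th)*y,z]
print([((proj(p,[f(sx*.05,sy*.011,z)])[0]-[250,150])*4).round(0).tolist() for sx,sy in ((1,-1),(1,1),(-1,1))])
E
```

```text
t 23.9 pos [0.6071 0.1459 0.1373] yaw 1.1609 F [ 0.2  0.1 -1.4] w 0.0211
t 23.9 pos [0.6071 0.1459 0.1373] yaw 1.1609 F [ 0.2  0.1 -1.4] w 0.0211
[[91.0, 412.0], [127.0, 442.0], [328.0, 348.0]]
```

View pics/s13.png

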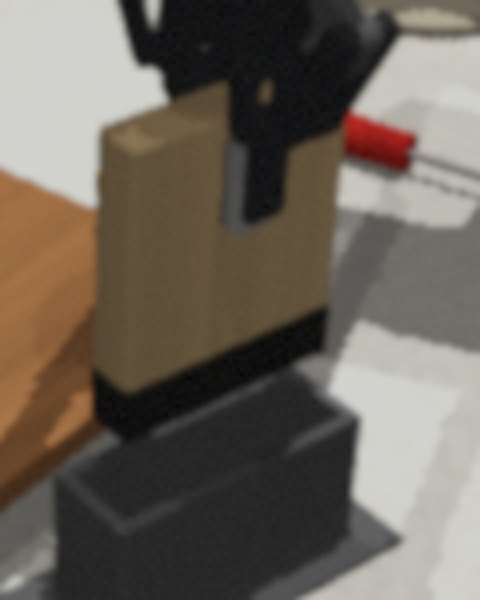

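View pics/w13.png

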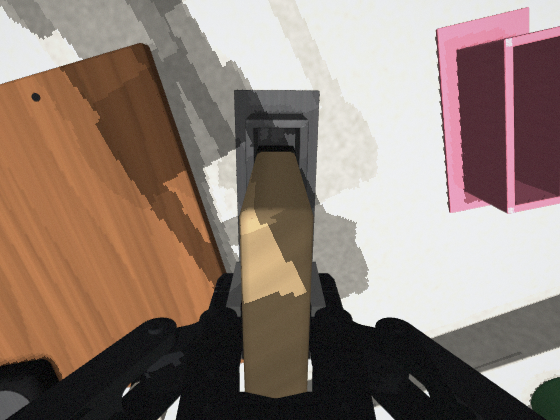

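The blade's lower corners are at (130,440) and (325,350) against predictions of (127,442) and (328,348), and it is centred over the slot in the wrist view. Lowering.

Emit:
carry_out --rows '[[[-1, 0, 0, -1, 0], [-1, 0, 0, -1, 0], [-1, 0, 0, -0.8, 0], [-1, 0, 0, -0.6, 0], [-1, 0, 0, -0.6, 0], [-1, 0, 0, -0.5, 0], [-1, 0, 0, 0, 0]]]'

```text
clock: 24.7
position: [0.6068, 0.146, 0.0919]
ee_rot: [-0.0, 0.836, 0.548, -0.001]
contact_force: [0.4, 0.4, -1.0]
width: 0.0209
```

Emit:
carry_out --rows '[[[-1, 0, 0, -0.6, 0], [-1, 0, 0, -0.6, 0], [-1, 0, 0, -0.6, 0], [-1, 0, 0, -0.6, 0], [-1, 0, 0, -0.6, 0], [-1, 0, 0, -0.6, 0], [-1, 0, 0, -0.4, 0], [-1, 0, 0, 0, 0], [-1, 0, 0, 0, 0]]]'

```text
clock: 25.6
position: [0.6075, 0.146, 0.0528]
ee_rot: [-0.0, 0.836, 0.548, 0.0]
contact_force: [0.6, 0.9, -1.7]
width: 0.0207
```

It's going in freely. I'll seat it, check the contact, then release.

Emit:
carry_out --rows '[[[-1, 0, 0, -0.3, 0], [-1, 0, 0, -0.15, 0], [-1, 0, 0, -0.1, 0], [-1, 0, 0, 0, 0], [-1, 0, 0, 0, 0]]]'

```text
clock: 26.1
position: [0.6074, 0.146, 0.0474]
ee_rot: [0.0, 0.836, 0.548, 0.0]
contact_force: [0.8, 0.3, -1.6]
width: 0.021
```

```bash
python3 - <<'E'
from h import *
stt(); snap("scene","s14",4,(240,150,360,300))
E
```

```text
t 26.1 pos [0.6074 0.146  0.0474] yaw 1.161 F [ 0.8  0.3 -1.6] w 0.021
```

View pics/s14.png

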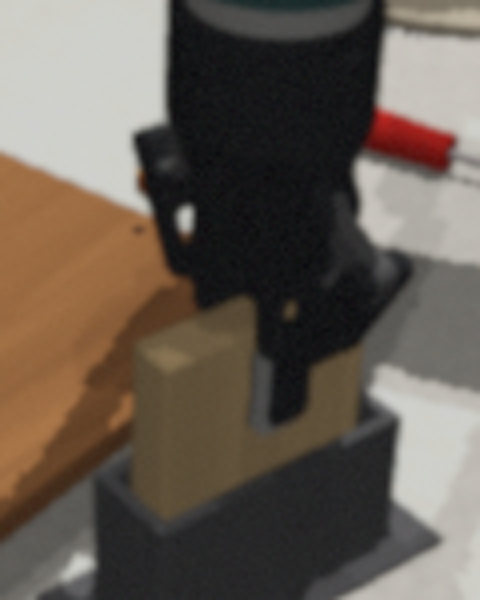

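It is down in the slot and upright. I'll open and retreat straight up.

Emit:
carry_out --rows '[[[0.2, 0, 0, 0, 0], [0.6, 0, 0, 0, 0], [1, 0, 0, 0, 0], [1, 0, 0, 0, 0], [1, 0, 0, 0, 0], [1, 0, 0, 0, 0], [1, 0, 0, 0, 0], [1, 0, 0, 0, 0]]]'

```text
clock: 26.95
position: [0.6074, 0.146, 0.0473]
ee_rot: [-0.0, 0.836, 0.548, 0.0]
contact_force: [-0.1, -0.2, -0.1]
width: 0.0856
```

Emit:
carry_out --rows '[[[1, 0, 0, 1, 0], [1, 0, 0, 1.5, 0], [1, 0, 0, 2, 0], [1, 0, 0, 2, 0], [1, 0, 0, 2, 0], [1, 0, 0, 2, 0], [1, 0, 0, 2, 0], [1, 0, 0, 2, 0], [1, 0, 0, 1.5, 0], [1, 0, 0, 0, 0]]]'

```text
clock: 27.95
position: [0.609, 0.1462, 0.2107]
ee_rot: [0.001, 0.836, 0.548, 0.003]
contact_force: [0.4, -0.1, 0.4]
width: 0.0854
```

Emit:
carry_out --rows '[[[1, -2, 2, 0, 0], [1, -2.5, 2.5, 0, 0], [1, -2.5, 2.5, 0, 0], [1, -2.5, 2.5, 0, 0], [1, -2.5, 2.5, 0, 0], [1, -2.5, 2.5, 0, 0], [1, -2.5, 2.5, 0, 0], [1, -2.5, 2.5, 0, 0], [1, -2.5, 2.5, 0, 0], [1, -1, 1, 0, 0], [1, 0, 0, 0, 0], [1, 0, 0, 0, 0]]]'

```text
clock: 29.15
position: [0.3779, 0.3754, 0.2071]
ee_rot: [0.001, 0.836, 0.549, -0.0]
contact_force: [0.7, 0.2, 0.2]
width: 0.0855
```

```bash
python3 - <<'E'
from h import *
stt(); snap("scene","s15",1.4); snap("top","t15",1.4)
E
```

```text
t 29.15 pos [0.3779 0.3754 0.2071] yaw 1.1614 F [0.7 0.2 0.2] w 0.0855
```

View pics/s15.png

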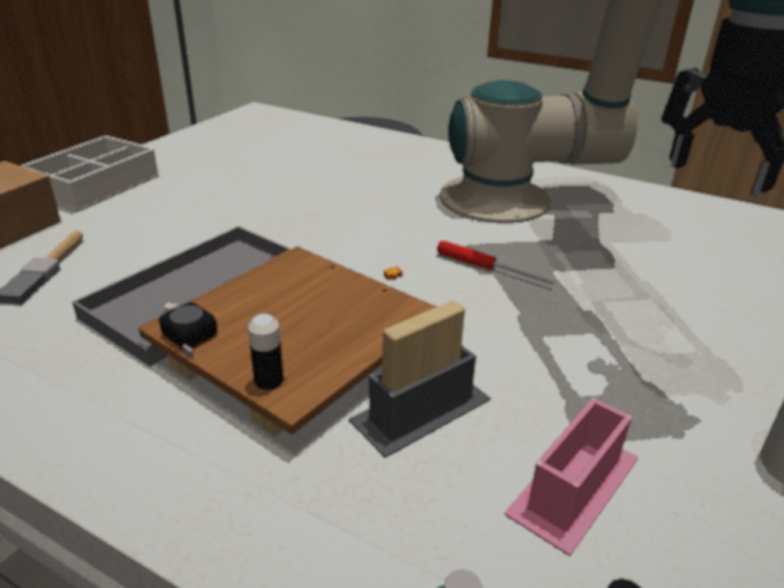

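View pics/t15.png

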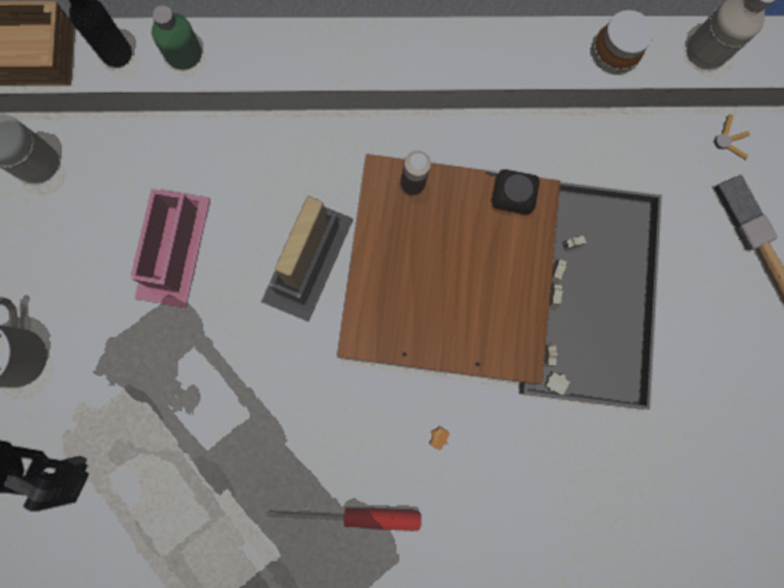

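The scraper stands in the dark stand at (300,240), as at the start. All five chips are in the tray, the bottle, tape and orange piece are unmoved, and the gripper is clear. Handing in.

```bash
python3 - <<'E'
from rig import manip
print(manip.sign_off())
from h import *; stt()
E
```

```text
the job is handed in; nothing more can be done
None
the job is handed in; nothing more can be done
```

I wiped all five white chips into the grey tray in two strokes (three chips, then two), put the scraper back end-down in the dark stand, let go, and handed the job in at about 29 s. No verdict is reported, so what follows rests on my own checks.

- **Chips:** The last top picture shows all five inside the tray. Four stand on edge and one lies flat. The flat one is about 16 mm inside the limit at the near wall (x ≈ −0.13 m in the tray frame). I worked out tray positions for only three chips, because the finder missed the other two. Those two, and the heights of all five, I judged by eye.
- **Scraper and other objects:** The scraper stands upright in its slot at about its starting place. The roll-on bottle, tape measure and orange piece look unmoved, and the gripper is clear of everything.
- **Disagreement:** The camera put the fingertips about 36 mm higher than the reported TCP height. My first grasp was therefore too shallow, so I reopened and gripped lower. I then set the wiping height from felt contact with the board, which came at the height I had predicted (reading 0.089 m).
- **Seating:** When I set the scraper down, the force reading did not show it touching the stand floor. I judged it seated from the height reading and the pictures.

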